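Purge the vacuum coffee box before refilling

ROBOT

A 7-joint arm with a two-finger parallel gripper is mounted at the origin on a cart in front of the work surface, level with it; the furniture and walls round the work are solid. World frame = base frame: x ahead of the robot, y to its left, z up, the work surface at z = 0. Lengths are in m, angles in rad, forces in N, time in s.
With the tool pointing down it reaches from about 0.4 to 0.85 m from the base axis. Payload 4.4 kg.
Tool frame: the origin (TCP) lies midway between the tips of the shut fingers; the grasp point (between the pads) lies 19 mm behind it; z points along the fingers, y is the line along which they close (so a half turn about z gives the same grasp; the last joint's range is limited). The gripper opens to 94 mm and grips with 3 to 60 N. Pads are 16 mm wide; open, the fingers measure 119 mm over their backs; the gripper's body (75 mm by 177 mm) begins 78 mm behind the grasp point.
Start: joints at [-1.292, 0.628, 0.038, 1.517, -0.027, 0.996, -0.02], TCP at [0.22, 0.612, 0.205] pointing down, gripper open.
Joint ranges: [-3.06, 3.06], [-0.37, 2.12], [-1.25, 1.32], [0.18, 2.47], [-1.1, 4.24], [0.23, 1.98], [-2.94, 2.94]. Speed limits (rad/s): [2.57, 2.57, 3.14, 3.14, 3.14, 3.14, 3.14].

INTERFACE

Orientations are given as [roll, pitch, yaw] about the fixed x, y, z axes, in that order (R = Rz(yaw) Ry(pitch) Rx(roll)).
In Python, from station import read_state, snapshot, camera_params, hand_in gives the robot as it stands.
- The arm moves only by the tool arm_command, never from a script. Its argument "plan" is a list of rows, each a list of 5 numbers: the shift along the tool's x, y, z scaled (see below), then the turn about the tool's z scaled (see below), then the opening, from -1 (shut) to 1 (fully open). A call has 1 to 20 rows; each row shifts and turns the commanded pose from where the row before left it, along the tool's axes as they then stand; what a row does not reach is not made up. The controller multiplies each number of a shift by 3 cm and each number of a turn by 5 degrees. A row lasts 1/8 s, in which the tool goes at most 62.5 mm and 10.7 degrees, less where a joint would pass 70% of its speed; a pose out of reach is approached as far as the arm can. A call with a number of a shift or a turn outside -1 to 1 is refused whole. A call with a gripper value outside its range is refused whole. The fingers move at their own pace and stop on an object; "squeeze" is the grip in N (left out, the last holds). Time passes only in rows, so rows that do not move let the fingers close. It gives the time, the measured TCP pose, the force, the opening and the grip force at its end, in the units of the state.
- read_state(): the state, without advancing time (a new reading comes with each control period).
- snapshot(name): name is "scene" or "top" or "wrist"; returns the picture (400x640x3 uint8, red, green, blue); there is no depth.
- camera_params(name): a dict with "camera_matrix" (3x3 intrinsics, pixels), "R" (3x3) and "t" (3): a world point X has camera coordinates R X + t. Camera axes: x right, y down, z forward; pixel columns grow to the right and rows downward; lengths in m; the calibration is good to about 2 mm. The wrist camera is an equidistant fisheye: a pixel r from the principal point sees the ray r / f radians off the axis. A picture is of the moment at which its call begins: read the wrist's pose just before it. camera_params takes no time and is no camera call; for the wrist camera it gives the pose at the moment of the call.
- hand_in(): hands the job in; it is judged then, once.
The state is a dict: "time": time; "q": joint angles; "joint_velocities": joint speeds; "joint_efforts": joint torques, N m; "position": TCP position; "tool_rot": TCP orientation; "ft_force": force on the tool from outside, world axes, zero at the start; "ft_torque": the same for the moment, N m; "gripper_width": opening from 0.0 (shut) to 1.0 (fully open); "finger_force": force on a finger pad.
Only numpy, scipy, OpenCV 4.12 (cv2) and the standard library are available. Lean on these libraries where they do the work, as an engineer would, in place of code of your own. Each camera call takes 0.05 s, during which the arm holds its last target. There are 200 camera calls.

TASK

Get the vacuum coffee box ready for refilling: push its black release tab inward so that the wooden cover pops up, and swing the cover right back until it stays open. Take the flat-based tamper from its sloping rest, press the sprung metal plate inside the box squarely down with it until the plate bottoms out level, and hold it there for a full second. Then lift off so that the plate rises, and put the tamper back on its rest as you found it, without disturbing the things that stand round about.

Things in the scene. Friction and masses are not known exactly. Their poses are not given: they have to be found in the camera images.
- vac_box: White square coffee box, fixed to the worktop, 130 x 130 mm, 95 mm high, with a round well in its top (diameter 100 mm, centred, 45 mm deep). Origin: centre of its underside; x points from its front (release tab) to its back (cover hinge), z up. It stands to the left or to the right, the tamper rest on the other side; its front faces roughly to the robot, turned up to 0.4 rad
- tab_face (a point): Centre of the outer face of the black release tab (34 mm wide, 26 mm high, ribbed), which sticks out 25 mm from the middle of the box's front, 67 mm above the worktop; axes as the box. The steel bead along the cover's edge and the catch bar under it, above the tab, stand back 13 mm from this face
- release_tab (a joint): How far the release tab is pushed in towards the box's back (along the box's +x), 0 to 0.009 m; it springs back (1.2 N at first, 4.8 N fully in). About 0.006 to 0.007 m frees the cover, which a sprung pin then lifts to about 0.7 rad by itself, as soon as nothing is in its way
- cover_hinge (a point): Middle of the cover's hinge line at the top of the box's back, 69 mm behind the box's centre, 100 mm above the worktop; the line runs along the box's y
- cover_edge (a point): Middle of the smooth, slippery round steel bead (12 mm thick, 124 mm long) along the cover's free front edge; it moves with the cover, 140 mm from the hinge line. Fingers in front of the bead can push it back, or lead it round the hinge
- cover (a joint): Opening angle of the cover (light wood, 132 x 126 x 9 mm, 0.13 kg with its fittings), rad: 0 shut and latched, 1.57 upright, 2.05 fully back on its stop. It falls back by its own weight from below 1.57 to about 0.7 and falls open past it
- plunger (a joint): How far the sprung plate is pressed down, 0 to 0.025 m (stop). The spring takes about 2 N at first and 11 N at the bottom
- plate: Round flat steel plate in the well, diameter 90 mm. Origin: centre of its top, 12 mm below the box's top when up (83 mm above the worktop), 37 mm below it when bottomed out (58 mm above the worktop). It rests on a springy ball mount, so it tilts (up to 0.14 rad) if pressed crookedly or near its edge; z is its normal
- tamper: Tamper, 92 mm long, about 0.3 kg: flat round steel base (diameter 56 mm, 14 mm thick) and a dark wooden round handle, diameter 28 mm from 40 to 84 mm above the base's underside, thinner below. Origin: centre of the underside of the base; z runs up the handle. On its rest the handle leans 0.56 rad (32 degrees) from vertical, towards the rest's front
- rest: Wooden tamper rest, fixed to the worktop, 94 x 80 mm, about 60 mm high at the back. Origin: centre of its underside; its front (-x) faces roughly to the robot, turned up to 0.45 rad; z up
- rest_seat (a point): Centre of the rest's sloping seat, 40 mm above the worktop; z is the seat's normal, tipped 0.56 rad towards the rest's front. A curved lip, 8 mm high, 30.5 mm from this centre, runs round the lower half of the seat and stops the tamper's base from sliding off; the upper half is open
- dot_bottle: Bystander: square pump bottle with a dotted print, 54 x 52 x 216 mm, standing to the right of the rest. Origin: centre of its underside, z up
- green_bird: Bystander: green bird-shaped shaker, 69 x 92 x 111 mm, standing to the left of the rest. Origin: centre of its underside, z up
- tin_tea: Bystander: white square tin with a wooden lid, 102 x 102 x 140 mm, standing to the right of the box. Origin: centre of its underside, z up
- spice_c: Bystander: spice jar with a dark cap, 44 x 44 x 105 mm, standing to the left of the box. Origin: centre of its underside, z up
Mind the look-alikes: they are no part of the job. What is shaped like the rest but purple or white is not meant.

How it is judged:
On the way, in this order (a step that is already met when the one before it is completed fails the run):
1. the release tab is pushed in far enough to free the cover (value of joint release_tab above 0.0055 m), for 0.02 s.
2. the cover is swung right back and stays open (value of joint cover above 1.9 rad and contact force between the arm and vac_box below 0.3 N), for 0.2 s.
3. the plate is pressed by the tamper to its stop, level within 0.07 rad, and held there (value of joint plunger above 0.0232 m and angle between plate's own z axis and vertical below 0.07 rad and contact force between tamper and plate above 3 N), for 0.8 s.
At the end, for the whole second after the job is handed in: The cover is fully back (over 1.9 rad); the plate has risen again (within 3 mm of the top); the tamper sits at rest on the rest's seat, its base flat on it (within 10 mm of the seat's centre, axis within 0.12 rad of the seat's normal) (value of joint cover above 1.9 rad and value of joint plunger below 0.003 m and distance between tamper and rest_seat below 0.01 m and angle between the z axis of tamper and the z axis of rest_seat, either way round below 0.12 rad and linear speed of tamper below 0.01 m/s); the robot touches nothing.
It fails at once if the dotted bottle is shifted over 2 cm or tipped (distance of dot_bottle from where it was at the start of the episode above 0.02 m or angle between dot_bottle's own z axis and vertical above 0.35 rad).
It fails at once if the green shaker is shifted over 2 cm or tipped (distance of green_bird from where it was at the start of the episode above 0.02 m or angle between green_bird's own z axis and vertical above 0.35 rad).
It fails at once if the white tin is shifted over 2 cm or tipped (distance of tin_tea from where it was at the start of the episode above 0.02 m or angle between tin_tea's own z axis and vertical above 0.35 rad).
It fails at once if the spice jar is shifted over 2 cm or tipped (distance of spice_c from where it was at the start of the episode above 0.02 m or angle between spice_c's own z axis and vertical above 0.35 rad).
It also fails if it takes over 72 s, if anything falls off the work surface, if the arm or the gripper's body presses on something with over 40 N, if the wrist force passes 120 N, or if a joint passes its speed limit or range.

## Working session

There is one attempt and no reset: what is moved stays moved. The work goes in short steps, Python scripts to look and compute and a tool call to move; the robot and the scene stay as the last step left them, time stands still between calls to the robot, and variables do not carry over. Pictures are saved under pics/ and viewed, at most 10 in all, crops included, and the job is handed in when it is done.

Besides the shell and the picture viewer there is one more tool, called after "Call:" as name(argument=value, ...), one argument or row to a line, values as JSON. arm_command: Moves the arm, as the interface text tells. Its arguments: {"type":"object","properties":{"plan":{"type":"array"},"squeeze":{"type":"number"}},"required":["plan"]}

```bash
ls; mkdir -p pics; python3 - <<'E'
from station import *
import cv2
s=read_state();print(s)
for n in("scene","top"):
    im=snapshot(n);cv2.imwrite(f"pics/{n}0.png",im[:,:,::-1]);print(n,camera_params(n))
E
```

```text
pics
{'time': 0.0, 'q': array([-1.29180799,  0.62929065,  0.03845799,  1.51837838, -0.02698043,
        0.99628259, -0.0199959 ]), 'joint_velocities': array([-0.00057572,  0.00010967, -0.00023654, -0.00258398,  0.00112912,
        0.00137946,  0.00119475]), 'joint_efforts': array([ 7.62711879e-04, -5.49721348e+01,  1.14375617e+00, -1.86622775e+01,
       -5.21928503e-02,  2.39102344e-02,  1.34372276e-04]), 'position': array([0.21946091, 0.61112212, 0.20458705]), 'tool_rot': array([-3.13975269e+00,  4.73634217e-05,  2.79680590e+00]), 'ft_force': array([-0.75295654, -0.29161312,  0.1229518 ]), 'ft_torque': array([-0.02683484,  0.02942039, -0.00799573]), 'finger_force': 0.0, 'gripper_width': 1.0026344401443332}
scene {'camera_matrix': array([[521.00469847,   0.        , 320.23251792],
       [  0.        , 521.00469847, 195.45788196],
       [  0.        ,   0.        ,   1.        ]]), 'R': array([[ 0.70783176, -0.70611026, -0.01955763],
       [-0.51118826, -0.49293365, -0.70406177],
       [ 0.48750463,  0.50835491, -0.70986937]]), 't': array([-0.4032888 ,  0.3594124 ,  1.30891024])}
top {'camera_matrix': array([[360.99051388,   0.        , 323.35408366],
       [  0.        , 360.99051388, 196.86496546],
       [  0.        ,   0.        ,   1.        ]]), 'R': array([[-0.01240611, -0.9996507 ,  0.02333584],
       [-0.99803296,  0.01094504, -0.06172855],
       [ 0.06145158, -0.02405575, -0.99782014]]), 't': array([0.00447578, 0.56601781, 1.12653783])}
```

View pics/scene0.png

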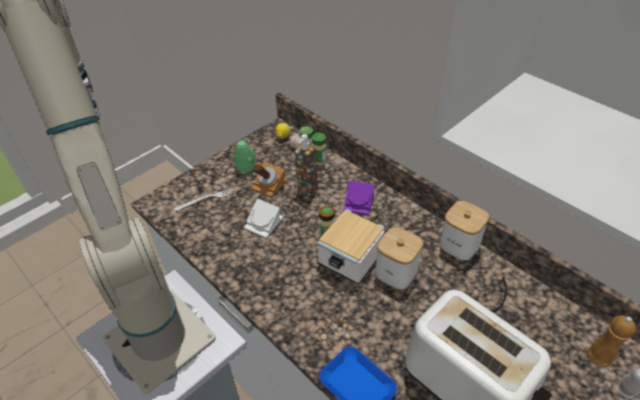

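View pics/top0.png

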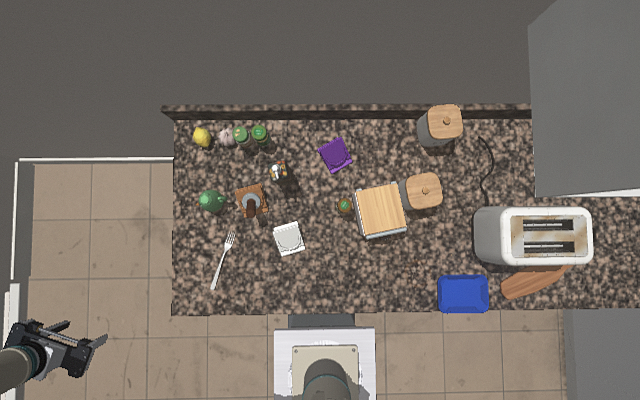

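The scene view shows the wooden rest with the dark tamper at (268,178), the purple look-alike at (360,197) and the white one at (264,217). In the top view they are at (251,200), (335,155) and (289,238). The brown wooden one that holds the tamper fits the description. The box is at scene (352,245), top (381,210). I'll enlarge these to confirm.

```bash
python3 - <<'E'
import cv2,numpy as np
s=cv2.imread("pics/scene0.png");t=cv2.imread("pics/top0.png")
def c(im,x,y,w,h,k):
    return cv2.resize(im[y:y+h,x:x+w],None,fx=k,fy=k,interpolation=cv2.INTER_CUBIC)
# each 100x75 -> x4 =400x300
a=np.vstack([np.hstack([c(s,310,205,100,75,4),c(s,225,130,100,75,4)]),np.hstack([c(t,330,170,100,75,4),c(t,210,160,100,75,4)])])
for i in range(0,800,40):
    cv2.line(a,(i,0),(i,6),(0,0,255),1);cv2.line(a,(i,300),(i,306),(0,0,255),1)
for j in range(0,600,40):
    cv2.line(a,(0,j),(6,j),(0,0,255),1);cv2.line(a,(400,j),(406,j),(0,0,255),1)
cv2.imwrite("pics/crops1.png",a)
E
```

```text
(no output)
```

View pics/crops1.png

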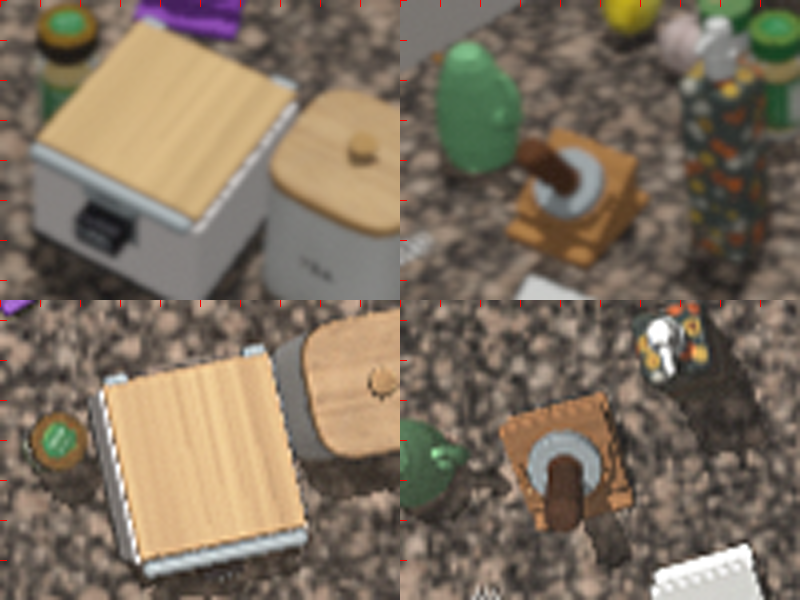

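The crop confirms it: the brown rest holds the steel-based tamper, with the green bird on its left and the dotted bottle behind and to its right. The box is shut, with its tab at scene (334,262). Next I'll triangulate.

```bash
cat > h.py <<'E'
import numpy as np,cv2
from scipy.optimize import least_squares
from scipy.spatial.transform import Rotation as Ro
from station import *
P={n:camera_params(n) for n in("scene","top")}
def ray(p,uv,fish=False):
    K=p["camera_matrix"];d=np.array([(uv[0]-K[0,2])/K[0,0],(uv[1]-K[1,2])/K[1,1],1.])
    if fish:
        r=np.hypot(d[0],d[1]);d=np.array([d[0]/r*np.sin(r),d[1]/r*np.sin(r),np.cos(r)])
    R=np.array(p["R"]);return -R.T@p["t"],R.T@d/np.linalg.norm(d)
def tri(*rays):
    A=0;b=0
    for c,d in rays:
        M=np.eye(3)-np.outer(d,d);A=A+M;b=b+M@c
    x=np.linalg.solve(A,b);return x,max(np.linalg.norm((np.eye(3)-np.outer(d,d))@(x-c)) for c,d in rays)
def proj(p,X,fish=False):
    K=p["camera_matrix"];c=np.array(p["R"])@X+p["t"]
    if fish:
        th=np.arctan2(np.hypot(c[0],c[1]),c[2]);r=np.hypot(c[0],c[1]);c=np.array([c[0]/r*th,c[1]/r*th,1])
    return (K@(c/c[2]))[:2]
def T(s=None):
    s=s or read_state();return np.array(s["position"]),Ro.from_euler("xyz",s["tool_rot"]).as_matrix()
E
python3 - <<'E'
from h import *
S=lambda x,y:(310+x/4,205+y/4); Tp=lambda x,y:(330+x/4,170+(y-300)/4)
S2=lambda x,y:(225+(x-400)/4,130+y/4); T2=lambda x,y:(210+(x-400)/4,160+(y-300)/4)
pts={"beadL":(S(36,150),Tp(142,567)),"beadR":(S(195,228),Tp(306,536)),"hL":(S(150,22),Tp(116,380)),"hR":(S(287,85),Tp(257,350)),
"base":(S2(568,183),T2(565,468)),"htop":(S2(528,150),T2(563,515)),"restBL":(S2(560,130),T2(502,432)),"restBR":(S2(638,160),T2(603,395)),"restFL":(S2(508,228),T2(540,527)),"restFR":(S2(587,265),T2(632,498)),
"spice":(S(68,22),Tp(60,440)),"bottle":(S2(718,75),T2(672,345)),"birdtop":(S2(466,50),T2(405,440))}
for k,(a,b) in pts.items():
    x,e=tri(ray(P["scene"],a),ray(P["top"],b));print(k,x.round(4),round(e,4))
E
```

```text
beadL [ 0.4432 -0.1233  0.0961] 0.0011
beadR [ 0.4653 -0.2448  0.1004] 0.0022
hL [ 0.5788 -0.1043  0.1036] 0.0013
hR [ 0.6008 -0.21    0.1019] 0.0003
base [0.5511 0.2203 0.0451] 0.0003
htop [0.5129 0.2111 0.1113] 0.0011
restBL [0.58   0.2651 0.0553] 0.0021
restBR [0.6044 0.1916 0.0532] 0.0023
restFL [0.5062 0.2466 0.009 ] 0.0
restFR [0.528  0.1754 0.0008] 0.0006
spice [ 0.5362 -0.0632  0.1053] 0.0002
bottle [0.6304 0.1251 0.164 ] 0.0014
birdtop [0.561  0.3304 0.1128] 0.0106
```

```bash
cat >> h.py <<'E'
def go(x,y,z,yaw=None):
    "tool-frame total (units of 3cm) from measured pose to target; turn units"
    s=read_state();p,R=T(s);d=R.T@(np.array([x,y,z])-p)/.03
    print("units",d.round(2),"p",p.round(4),"yaw",round(s["tool_rot"][2],3),"rp",np.round(s["tool_rot"][:2],3),"F",s["ft_force"].round(1),"t",round(s["time"],1))
    if yaw is not None:
        a=(yaw-s["tool_rot"][2]+np.pi)%(2*np.pi)-np.pi;print("turn units",round(-np.degrees(a)/5,2))
def wr(name):
    p=camera_params("wrist");im=snapshot("wrist");cv2.imwrite(f"pics/{name}.png",im[:,:,::-1]);import pickle;pickle.dump(p,open(f"pics/{name}.pkl","wb"));return im
E
```

Call:
arm_command(
  plan=[
    [-0.5,-0.2,-0.8,0,1],
    [-0.94,-0.68,-0.8,0,1],
    [-0.94,-0.68,-0.8,0,1],
    [-0.94,-0.68,-0.8,0,1],
    [-0.94,-0.68,0,0,1],
    [-0.94,-0.68,0,0,1],
    [-0.94,-0.68,0,0,1],
    [-0.94,-0.68,0,0,1],
    [-0.94,-0.68,0,0,1],
    [-0.94,-0.68,0,0,1],
    [-0.94,-0.68,0,0,1],
    [-0.94,-0.68,0,0,1],
    [-0.94,-0.68,0,0,1],
    [-0.94,-0.68,0,0,1],
    [-0.5,-0.2,0,-1,1],
    [0,0,0,-1,1],
    [0,0,0,-1,1],
    [0,0,0,-1,1],
    [0,0,0,-1,1],
    [0,0,0,-1,1],
  ],
)

```text
time: 2.6
position: [0.4989, 0.2167, 0.3011]
tool_rot: [-3.141, -0.001, -2.96]
ft_force: [0.6, 0.2, -0.8]
gripper_width: 0.998
finger_force: 0.0
```

```bash
python3 - <<'E'
from h import *
wr("w1");p=camera_params("wrist");print(p["camera_matrix"],-np.array(p["R"]).T@p["t"])
for X in([.543,.214,.04],[.5511,.2203,.0451],[.5129,.2111,.1113]):print(proj(p,np.array(X),True))
print(read_state()["q"].round(2))
E
```

```text
[[309.70691629   0.         319.10087552]
 [  0.         309.70691629 202.50379742]
 [  0.           0.           1.        ]] [0.43120741 0.20482188 0.48065172]
[311.49494539 203.87734676]
[314.68364364 210.787905  ]
[312.08773584 194.29814916]
[-0.47  0.38  0.02  1.68 -0.01  1.08  1.3 ]
```

View pics/w1.png

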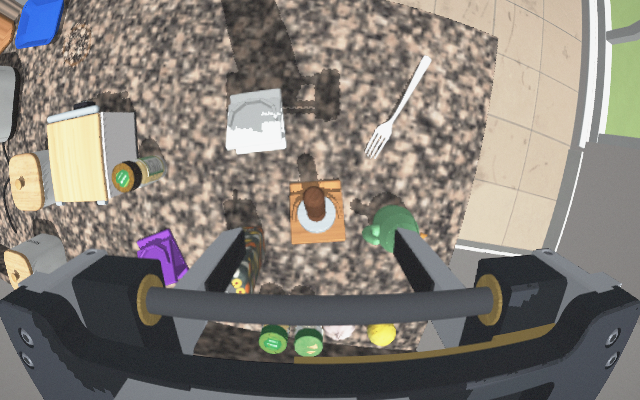

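Call:
arm_command(
  plan=[
    [0,-0.5,0,0,1],
    [0,-1,0,0,1],
    [0,-1,0,0,1],
    [0,-0.5,0,0,1],
    [0,0,0,0,1],
    [0,0,0,0,1],
  ],
)

```text
time: 3.4
position: [0.515, 0.1295, 0.3014]
tool_rot: [3.141, -0.0, -2.962]
ft_force: [-0.1, 0.4, -0.6]
gripper_width: 0.996
finger_force: 0.0
```

The wrist view shows the rest with the tamper at (317,212), handle top at about (313,203). The green bird is at (390,228), the dotted bottle at (248,255) and the white look-alike at (256,120). I'll enlarge this and compare it with a second view.

```bash
python3 - <<'E'
from h import *
wr("w2");p=camera_params("wrist")
c=proj(p,np.array([.545,.216,.05]),True);print(c)
a=cv2.imread("pics/w1.png");b=cv2.imread("pics/w2.png")
x2,y2=int(c[0])-50,int(c[1])-45
o=[]
for im,x,y in((a,267,150),(b,x2,y2)):
    k=cv2.resize(im[y:y+100,x:x+100],None,fx=4,fy=4,interpolation=cv2.INTER_CUBIC)
    for i in range(0,400,40):cv2.line(k,(i,0),(i,6),(0,0,255),1);cv2.line(k,(0,i),(6,i),(0,0,255),1)
    o.append(k)
cv2.imwrite("pics/c2.png",np.hstack(o));print(x2,y2)
E
```

```text
[373.26526486 206.74053346]
323 161
```

View pics/c2.png

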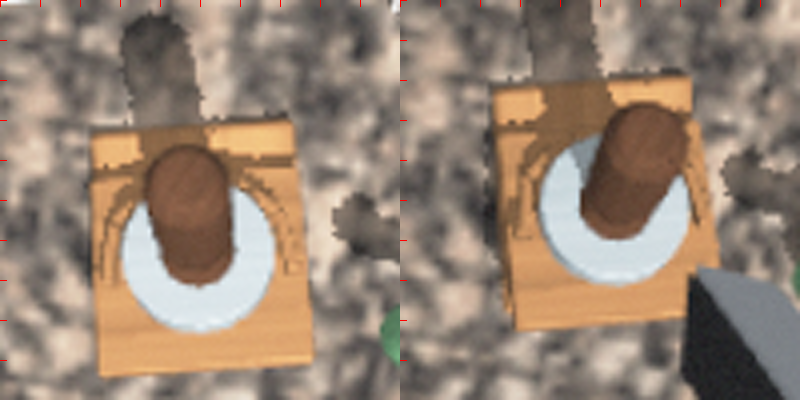

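The left crop (w1) has the base disc centre at (198,259), the handle-top disc at (187,186) and the rest's lower corners at (91,134) and (294,118). The right crop (w2) has them at (615,212), (647,143), and (492,85) and (690,75).

```bash
python3 - <<'E'
from h import *
import pickle
p1,p2=[pickle.load(open(f"pics/w{i}.pkl","rb")) for i in(1,2)]
a=lambda x,y:(267+x/4,150+y/4); b=lambda x,y:(323+(x-400)/4,161+y/4)
pts={"base":((198,259),(615,212)),"top":((187,186),(647,143)),"FL":((91,134),(492,85)),"FR":((294,118),(690,75)),"BL":((100,377),(515,330))}
r={}
for k,(u,v) in pts.items():
    r[k],e=tri(ray(p1,a(*u),1),ray(p2,b(*v),1));print(k,r[k].round(4),round(e,4))
d=r["base"]-r["top"];print("lean yaw",np.arctan2(d[1],d[0]),"lean",np.arctan2(np.hypot(*d[:2]),-d[2]),np.linalg.norm(d))
e=r["FR"]-r["FL"];print("front edge yaw",np.arctan2(-e[0],e[1]))
c,dd=ray(p1,a(314,360),1);print("BR at z.057",c+dd*(.057-c[2])/dd[2])
go(.4,-.19,.2,-np.pi+.19)
E
```

```text
base [0.5552 0.2237 0.0491] 0.0001
top [0.5159 0.2137 0.1101] 0.0004
FL [0.5252 0.1752 0.0036] 0.0007
FR [0.5055 0.2524 0.004 ] 0.0002
BL [0.605  0.1958 0.0545] 0.0002
lean yaw 0.2487910914185111 lean 0.58755916581881 0.0733020953885854
front edge yaw 0.24927990008756346
BR at z.057 [0.58346695 0.27194692 0.057     ]
units [ 5.68 -9.8   3.37] p [0.515  0.1296 0.3014] yaw -2.961 rp [ 3.141 -0.   ] F [-0.9  0.6 -0.5] t 3.5
turn units -0.11
```

Call:
arm_command(
  plan=[
    [0.5,-0.9,0,0,-1],
    [0.5,-0.9,0,0,-1],
    [0.5,-0.9,0,0,-1],
    [0.5,-0.9,0,0,-1],
    [0.5,-0.9,0,0,-1],
    [0.5,-0.9,0,0,-1],
    [0.5,-0.9,0,0,-1],
    [0.5,-0.9,0,0,-1],
    [0.5,-0.9,0,0,-1],
    [0.5,-0.9,0,0,-1],
    [0.68,-0.8,0,0,-1],
    [0,0,0.9,0,-1],
    [0,0,0.9,0,-1],
    [0,0,0.9,0,-1],
    [0,0,0,0,-1],
  ],
)

```text
time: 5.32
position: [0.3991, -0.19, 0.2192]
tool_rot: [3.139, -0.003, -2.961]
ft_force: [-0.1, -0.5, 0.3]
gripper_width: 0.004
finger_force: 0.0
```

```bash
python3 - <<'E'
from h import *
wr("w3");p=camera_params("wrist")
im=cv2.imread("pics/w3.png")
for X in([.4356,-.1878,.067],[.4543,-.184,.1],[.5898,-.157,.1]):print(proj(p,np.array(X),True))
cv2.imwrite("pics/w3b.png",im)
go(.41,-.19,.06,-np.pi+.19)
E
```

```text
[315.21024192 221.11974889]
[315.32244008 247.95941248]
[317.90328568 349.19094269]
units [-0.34 -0.05  5.34] p [ 0.3999 -0.1906  0.2203] yaw -2.962 rp [ 3.141e+00 -1.000e-03] F [0.1 0.1 0.3] t 5.4
turn units -0.11
```

View pics/w3.png

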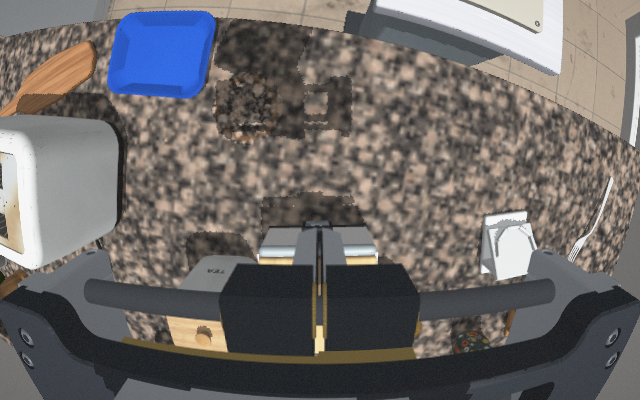

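The tab is at (317,221) and the bead's centre at (318,247), as predicted. I'll go down in front of it.

Call:
arm_command(
  plan=[
    [0,0.05,0.9,0,-1],
    [0,0,0.9,0,-1],
    [0,0,0.9,0,-1],
    [0,0,0.9,0,-1],
    [0,0,0.9,0,-1],
    [0,0,0.84,0,-1],
    [-0.5,0,0,0,-1],
    [-0.3,0,0,0,-1],
    [0,0,0,0,-1],
  ],
)

```text
time: 6.5
position: [0.4251, -0.1858, 0.0614]
tool_rot: [-3.14, 0.002, -2.961]
ft_force: [-0.7, -0.2, 0.4]
gripper_width: 0.002
finger_force: 0.0
```

Call:
arm_command(
  plan=[
    [-0.1,0,0,0,-1],
    [-0.1,0,0,0,-1],
    [0,0,0,0,-1],
  ],
)

```text
time: 6.88
position: [0.4286, -0.1846, 0.0604]
tool_rot: [3.141, -0.001, -2.963]
ft_force: [-2.0, -1.2, 1.5]
gripper_width: 0.005
finger_force: 1.2
```

Call:
arm_command(
  plan=[
    [-0.08,0,0,0,-1],
    [-0.08,0,0,0,-1],
    [0,0,0,0,-1],
  ],
)

```text
time: 7.25
position: [0.4333, -0.1836, 0.0602]
tool_rot: [3.141, -0.001, -2.963]
ft_force: [-5.0, -0.7, 6.4]
gripper_width: 0.004
finger_force: 4.6
```

Call:
arm_command(
  plan=[
    [-0.05,0,0,0,-1],
    [0,0,0,0,-1],
    [0.5,0,0,0,-1],
    [1,0,0,0,-1],
    [0.7,0,0,0,-1],
    [0,0,0,0,-1],
    [0,0,0,0,-1],
  ],
)

```text
time: 8.12
position: [0.3723, -0.1955, 0.0604]
tool_rot: [-3.14, 0.003, -2.962]
ft_force: [0.3, -0.3, -0.1]
gripper_width: 0.001
finger_force: 0.0
```

```bash
python3 - <<'E'
from h import *
im=snapshot("scene");k=cv2.resize(im[170:310,270:450,::-1],None,fx=4,fy=4,interpolation=cv2.INTER_CUBIC);cv2.imwrite("pics/s4.png",k);print(k.shape)
h=np.array([.524,-.171,.1])+.069*np.array([.982,.187,0])
for th in(0,.7,1.57,2.05):
    b=h+.14*np.array([-.982*np.cos(th),-.187*np.cos(th),np.sin(th)]);q=proj(P["scene"],b);print(th,b.round(3),((q-[270,170])*4).round())
go(*(h+[-.15,-.02,.06]))
E
```

```text
(560, 720, 3)
0 [ 0.454 -0.184  0.1  ] [272. 327.]
0.7 [ 0.487 -0.178  0.19 ] [301. 204.]
1.57 [ 0.592 -0.158  0.24 ] [390.  49.]
2.05 [ 0.655 -0.146  0.224] [439.  10.]
units [-2.39  0.15 -3.31] p [ 0.3723 -0.1953  0.0604] yaw -2.962 rp [-3.14e+00  2.00e-03] F [ 0.  -0.6  0.1] t 8.2
```

View pics/s4.png

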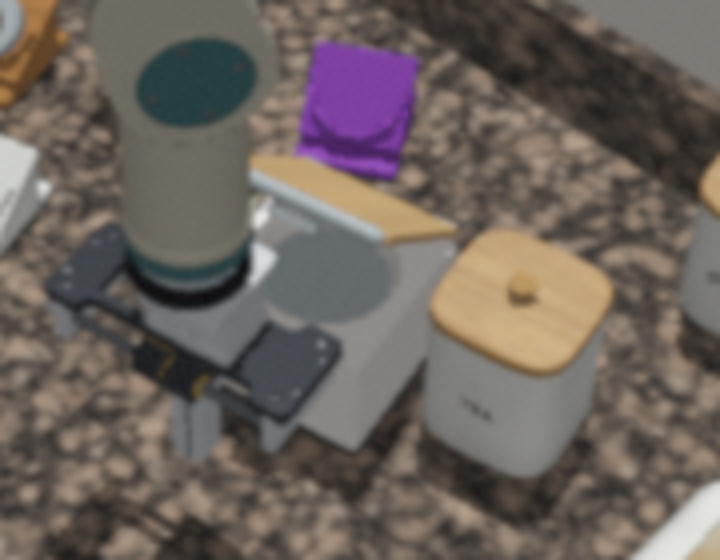

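The cover has popped up to about 0.7 rad, with its bead at (315,205) in the crop, and the open well shows below it. I'll lead the cover round its hinge.

Call:
arm_command(
  plan=[
    [0,0,-1,0,-1],
    [0,0,-1,0,-1],
    [0,0,-1,0,-1],
    [-0.9,0,0,0,-1],
    [-0.9,0,0,0,-1],
    [-0.8,0,0,0,-1],
    [-0.4,0,-0.2,0,-1],
    [-0.4,0,-0.2,0,-1],
    [-0.4,0,-0.2,0,-1],
    [-0.4,0,-0.2,0,-1],
    [-0.4,0,-0.15,0,-1],
    [-0.4,0,-0.15,0,-1],
    [-0.4,0,-0.15,0,-1],
    [-0.4,0,-0.15,0,-1],
    [-0.4,0,-0.1,0,-1],
    [-0.4,0,0,0,-1],
  ],
)

```text
time: 10.18
position: [0.5662, -0.1598, 0.1954]
tool_rot: [-3.141, 0.0, -2.963]
ft_force: [-0.4, -0.3, -0.7]
gripper_width: 0.004
finger_force: 0.0
```

Call:
arm_command(
  plan=[
    [-0.4,0,0,0,-1],
    [-0.4,0,0,0,-1],
    [-0.4,0,0,0,-1],
    [-0.3,0,0,0,-1],
  ],
)

```text
time: 10.68
position: [0.6102, -0.1517, 0.1951]
tool_rot: [3.141, -0.0, -2.963]
ft_force: [0.6, -0.1, -0.0]
gripper_width: 0.002
finger_force: 0.0
```

Call:
arm_command(
  plan=[
    [0.5,0,-0.9,0,-1],
    [0.5,0.5,-0.9,0,0.3],
    [0.5,0.9,-0.9,0,0.3],
    [0.5,0.9,-0.9,0,0.3],
    [0,0.9,-0.5,0,0.3],
    [0,0.9,0,0,0.3],
    [0,0.9,0,0,0.3],
    [0,0.9,0,0,0.3],
    [0,0.9,0,0,0.3],
    [0,0.9,0,0,0.3],
    [0,0.9,0,0,0.3],
    [0,0.9,0,0,0.3],
    [0,0.9,0,0,0.3],
    [0,0.9,0,0,0.3],
    [0,0,0,-0.8,0.3],
    [0,0,0,0,0.3],
  ],
)

```text
time: 12.68
position: [0.4902, 0.1711, 0.3183]
tool_rot: [-3.141, -0.0, -2.893]
ft_force: [-0.1, -0.5, 0.0]
gripper_width: 0.651
finger_force: 0.0
```

```bash
python3 - <<'E'
from h import *
go(.529,.2164,.25,-np.pi+.249)
t2=lambda x,y:(210+(x-400)/4,160+(y-300)/4)
for u in((640,350),(645,382),(708,370),(700,310)):
    for z in(.16,.2):
        c,d=ray(P["top"],t2(*u));print(u,z,(c+d*(z-c[2])/d[2]).round(3))
im=snapshot("scene");k=cv2.resize(im[150:290,230:450,::-1],None,fx=3,fy=3,interpolation=cv2.INTER_CUBIC);cv2.imwrite("pics/s5.png",k)
E
```

```text
units [-1.62  1.15  2.28] p [0.4902 0.1711 0.3183] yaw -2.893 rp [-3.141 -0.   ] F [-0.1 -0.5  0. ] t 12.7
turn units -0.01
(640, 350) 0.16 [0.627 0.149 0.16 ]
(640, 350) 0.2 [0.621 0.144 0.2  ]
(645, 382) 0.16 [0.604 0.145 0.16 ]
(645, 382) 0.2 [0.6  0.14 0.2 ]
(708, 370) 0.16 [0.612 0.102 0.16 ]
(708, 370) 0.2 [0.608 0.099 0.2  ]
(700, 310) 0.16 [0.654 0.107 0.16 ]
(700, 310) 0.2 [0.648 0.104 0.2  ]
```

View pics/s5.png

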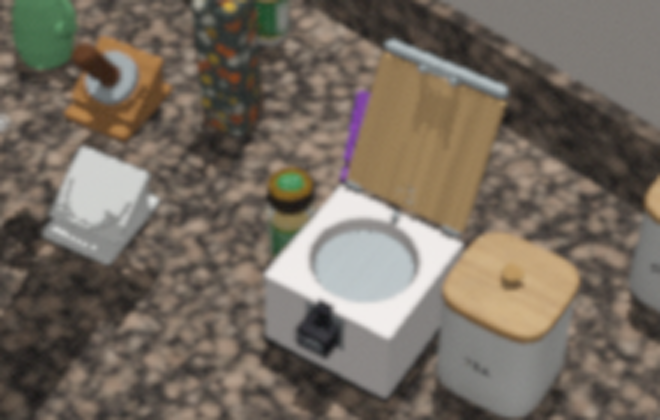

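The cover is fully back, with its bead at (445,65) in the crop. The well rim is centred at (364,258) and the box is clear. I'll go down over the tamper handle now.

Call:
arm_command(
  plan=[
    [-0.81,0.58,0.5,0,0.3],
    [-0.81,0.57,0.9,0,0.3],
    [0,0,0.9,0,0.3],
    [0,0,0.9,0,0.3],
    [0,0,0.9,0,0.3],
    [0,0,0.9,0,0.3],
    [0,0,0.9,0,0.3],
    [0,0,0.9,0,0.3],
    [0,0,0.9,0,0.3],
    [0,0,0.46,0,0.3],
    [0,0,0,0,0.3],
  ],
)

```text
time: 14.1
position: [0.5285, 0.2158, 0.0728]
tool_rot: [-3.141, -0.001, -2.894]
ft_force: [0.2, -0.6, -0.1]
gripper_width: 0.649
finger_force: 0.0
```

```bash
python3 - <<'E'
from h import *
go(.5291,.2164,.0735)
for z in(.095,):
    c,d=ray(P["scene"],(230+364/3,150+258/3));print((c+d*(z-c[2])/d[2]).round(4))
E
```

```text
units [-0.02  0.01 -0.02] p [0.5285 0.2158 0.0728] yaw -2.894 rp [-3.141e+00 -1.000e-03] F [ 0.2 -0.6 -0.1] t 14.1
[ 0.5216 -0.17    0.095 ]
```

Call:
arm_command(
  plan=[
    [0,0,0,0,-1],
    [0,0,0,0,-1],
    [0,0,0,0,-1],
    [0,0,0,0,-1],
    [0,0,0,0,-1],
  ],
  squeeze=10,
)

```text
time: 14.72
position: [0.529, 0.2162, 0.0738]
tool_rot: [-3.141, 0.0, -2.893]
ft_force: [0.5, -0.6, 3.0]
gripper_width: 0.298
finger_force: 10.0
```

Call:
arm_command(
  plan=[
    [0,0,-0.2,0,-1],
    [0,0,-0.4,0,-1],
    [0,0,-0.7,0,-1],
    [0,0,-0.8,0,-1],
    [0,0,0,0,-1],
  ],
)

```text
time: 15.35
position: [0.5301, 0.217, 0.1384]
tool_rot: [3.141, 0.004, -2.893]
ft_force: [0.2, -0.4, -3.6]
gripper_width: 0.292
finger_force: 10.0
```

Call:
arm_command(
  plan=[
    [0.6,-0.6,-0.5,0,-1],
    [0.6,-0.8,0,0,-1],
    [0.6,-0.8,0,0,-1],
    [0.6,-0.8,0,0,-1],
    [0.6,-0.8,0,0,-1],
    [0.6,-0.8,0,0,-1],
    [0.4,-0.8,0,0,-1],
    [0.2,-0.6,0,0,-1],
    [0,0,0.7,0,-1],
    [0,0,0.7,0,-1],
    [0,0,0.7,0,-1],
    [0,0,0.5,0,-1],
    [0,0,0.3,0,-1],
    [0,0,0,0,-1],
  ],
)

```text
time: 17.1
position: [0.4503, 0.0109, 0.0638]
tool_rot: [3.141, -0.002, -2.893]
ft_force: [0.8, -0.3, -2.6]
gripper_width: 0.293
finger_force: 10.0
```

```bash
python3 - <<'E'
from h import *
go(.45,.01,.05)
wr("w6");im=cv2.imread("pics/w6.png");s=snapshot("scene")[:,:,::-1]
q=proj(P["scene"],np.array([.45,.01,.07])).astype(int);print(q)
k=s[q[1]-50:q[1]+50,q[0]-50:q[0]+50];k=cv2.resize(k,None,fx=4,fy=4,interpolation=cv2.INTER_CUBIC)
w=cv2.resize(im[170:370,220:420],None,fx=2,fy=2);cv2.imwrite("pics/c6.png",np.hstack([k,w]))
E
```

```text
units [ 0.02 -0.03  0.46] p [0.4503 0.0109 0.0638] yaw -2.893 rp [ 3.141e+00 -2.000e-03] F [ 0.8 -0.3 -2.6] t 17.1
[287 221]
```

View pics/c6.png

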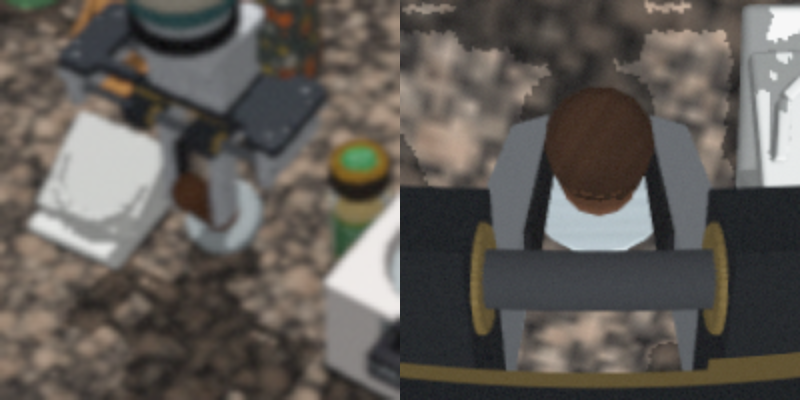

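The tamper is held and still leaning, and it is clear of the white look-alike. I'll lower it until its rim touches the worktop.

Call:
arm_command(
  plan=[
    [0,0,0.3,0,-1],
    [0,0,0.15,0,-1],
    [0,0,0,0,-1],
  ],
)

```text
time: 17.58
position: [0.4506, 0.0109, 0.0506]
tool_rot: [3.141, -0.001, -2.893]
ft_force: [-0.1, 0.5, -3.1]
gripper_width: 0.293
finger_force: 10.0
```

Call:
arm_command(
  plan=[
    [0,0,0.1,0,-1],
    [0,0,0.1,0,-1],
    [0,0,0,0,-1],
  ],
  squeeze=5,
)

```text
time: 17.95
position: [0.4528, 0.011, 0.0457]
tool_rot: [-3.141, 0.004, -2.893]
ft_force: [1.4, 0.1, 3.8]
gripper_width: 0.298
finger_force: 5.0
```

Call:
arm_command(
  plan=[
    [0,0,0.08,0,-1],
    [0,0,0.07,0,-1],
    [0,0,0,0,-1],
    [0,0,0,0,-0.25],
    [0,0,0,0,-0.25],
    [0,0,0,0,-0.1],
    [0,0,0,0,-0.1],
  ],
  squeeze=3,
)

```text
time: 18.82
position: [0.4507, 0.0109, 0.0404]
tool_rot: [3.141, -0.001, -2.893]
ft_force: [0.3, 0.0, -0.1]
gripper_width: 0.453
finger_force: 0.0
```

```bash
python3 - <<'E'
from h import *
go(.45,.01,.043)
wr("w7");im=cv2.imread("pics/w7.png");s=snapshot("scene")[:,:,::-1]
q=(287,221)
k=s[q[1]-50:q[1]+50,q[0]-50:q[0]+50];k=cv2.resize(k,None,fx=4,fy=4,interpolation=cv2.INTER_CUBIC)
w=cv2.resize(im[150:350,220:420],None,fx=2,fy=2);cv2.imwrite("pics/c7.png",np.hstack([k,w]))
p=camera_params("wrist");P0=read_state()["position"]
for h in(.092,.014):print(h,((proj(p,np.array([P0[0],P0[1],h]),True)-[220,150])*2+[400,0]).round())
E
```

```text
units [ 0.03 -0.02 -0.09] p [0.4507 0.0109 0.0404] yaw -2.893 rp [ 3.141e+00 -1.000e-03] F [ 0.3  0.  -0.1] t 18.8
0.092 [596. 259.]
0.014 [597. 153.]
```

View pics/c7.png

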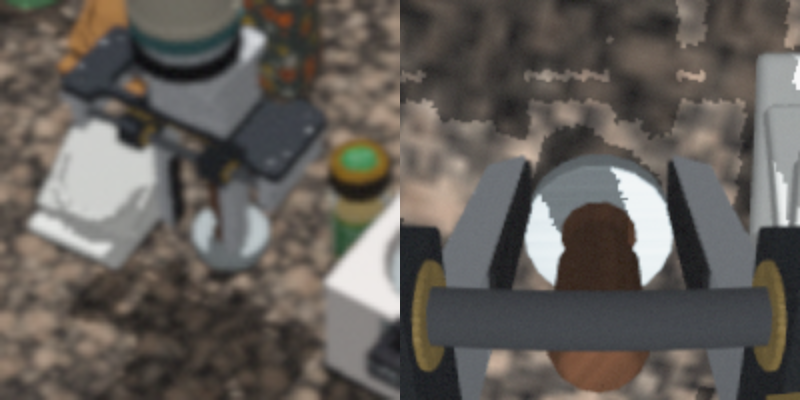

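The tamper now stands upright on the worktop, with its base disc centred at (599,232) in the crop. It is ahead of the TCP, so I'll compute its place and grip it again, centred.

```bash
python3 - <<'E'
from h import *
import pickle
p=pickle.load(open("pics/w7.pkl","rb"))
f=lambda x,y:(220+(x-400)/2,150+y/2)
for u,z in(((599,232),.014),((599,165),.014),((599,300),.014),((525,232),.014),((673,232),.014),((598,385),.092)):
    c,d=ray(p,f(*u),1);X=c+d*(z-c[2])/d[2];print(u,X.round(4))
    if u==(599,232):go(X[0],X[1],.043)
E
```

```text
(599, 232) [0.48   0.0192 0.014 ]
units [-1.01  0.03 -0.09] p [0.4508 0.0109 0.0404] yaw -2.893 rp [ 3.142 -0.   ] F [-0.6  0.1  0. ] t 18.9
(599, 165) [0.4546 0.0128 0.014 ]
(599, 300) [0.5086 0.0264 0.014 ]
(525, 232) [ 0.4869 -0.0072  0.014 ]
(673, 232) [0.4736 0.0457 0.014 ]
(598, 385) [0.4875 0.0207 0.092 ]
```

Call:
arm_command(
  plan=[
    [-0.3,0.01,-0.29,0,-0.1],
    [-0.5,0.01,0,0,-0.1],
    [-0.21,0.01,0,0,-0.1],
    [0,0,0,0,-1],
    [0,0,0,0,-1],
    [0,0,0,0,-1],
    [0,0,0,0,-1],
  ],
  squeeze=35,
)

```text
time: 19.8
position: [0.4794, 0.019, 0.049]
tool_rot: [3.141, -0.001, -2.893]
ft_force: [-0.1, -0.2, -2.0]
gripper_width: 0.288
finger_force: 34.9
```

Call:
arm_command(
  plan=[
    [0,0,-0.4,0,-1],
    [0,0,-0.8,0,-1],
    [0,0,-0.9,0,-1],
    [0,0,-0.9,0,-1],
    [0,0,-0.9,0,-1],
    [0,0,-0.3,0,-1],
    [0,0,0,0,-1],
  ],
)

```text
time: 20.68
position: [0.4801, 0.0193, 0.1755]
tool_rot: [3.142, 0.001, -2.893]
ft_force: [-0.2, 0.1, -2.6]
gripper_width: 0.287
finger_force: 34.9
```

```bash
python3 - <<'E'
from h import *
go(.5225,-.1705,.145,-np.pi+.19)
E
```

```text
units [ 0.19 -6.48  1.02] p [0.4801 0.0193 0.1755] yaw -2.893 rp [3.142e+00 1.000e-03] F [-0.2  0.1 -2.6] t 20.7
turn units 0.67
```

Call:
arm_command(
  plan=[
    [0,-0.5,-0.3,0.67,-1],
    [0.02,-0.9,0,0,-1],
    [0.02,-0.9,0,0,-1],
    [0.02,-0.9,0,0,-1],
    [0.02,-0.9,0,0,-1],
    [0.02,-0.9,0,0,-1],
    [0,-0.9,0,0,-1],
    [0,-0.5,0,0,-1],
    [0,0,0,0,-1],
  ],
)

```text
time: 21.8
position: [0.5138, -0.171, 0.1837]
tool_rot: [3.142, -0.001, -2.955]
ft_force: [-0.2, -0.5, -3.0]
gripper_width: 0.287
finger_force: 34.9
```

```bash
python3 - <<'E'
from h import *
go(.5225,-.1705,.135,-np.pi+.19)
E
```

```text
units [-0.29 -0.04  1.62] p [ 0.5138 -0.171   0.1837] yaw -2.955 rp [ 3.142e+00 -1.000e-03] F [-0.2 -0.5 -3. ] t 21.8
turn units -0.04
```

Call:
arm_command(
  plan=[
    [-0.29,-0.04,0.3,0,-1],
    [0,0,0.6,0,-1],
    [0,0,0.6,0,-1],
    [0,0,0.2,0,-1],
    [0,0,0.2,0,-1],
    [0,0,0.2,0,-1],
    [0,0,0,0,-1],
  ],
)

```text
time: 22.68
position: [0.5232, -0.1682, 0.1213]
tool_rot: [3.14, 0.0, -2.951]
ft_force: [-1.5, 2.7, 3.2]
gripper_width: 0.286
finger_force: 35.0
```

Call:
arm_command(
  plan=[
    [0,0,0.2,0,-1],
    [0,0,0.15,0,-1],
    [0,0,0,0,-1],
  ],
)

```text
time: 23.05
position: [0.5235, -0.1688, 0.1108]
tool_rot: [3.141, 0.001, -2.951]
ft_force: [-1.7, 4.0, 6.3]
gripper_width: 0.288
finger_force: 35.0
```

Call:
arm_command(
  plan=[
    [0,0,0.1,0,-1],
    [0,0,0.05,0,-1],
    [0,0,0,0,-1],
  ],
)

```text
time: 23.42
position: [0.5235, -0.1687, 0.1067]
tool_rot: [3.141, 0.001, -2.951]
ft_force: [-2.1, 3.9, 8.1]
gripper_width: 0.287
finger_force: 35.0
```

Call:
arm_command(
  plan=[
    [0,0,0.04,0,-1],
    [0,0,0,0,-1],
  ],
)

```text
time: 23.68
position: [0.5238, -0.1688, 0.1065]
tool_rot: [3.141, 0.002, -2.951]
ft_force: [-3.0, 4.8, 16.0]
gripper_width: 0.287
finger_force: 35.0
```

The stop is reached: the force jumps and the motion ends at the expected height. I'll hold it there.

Call:
arm_command(
  plan=[
    [0,0,0.02,0,-1],
    [0,0,0,0,-1],
    [0,0,0,0,-1],
    [0,0,0,0,-1],
    [0,0,0,0,-1],
    [0,0,0,0,-1],
    [0,0,0,0,-1],
    [0,0,0,0,-1],
    [0,0,0,0,-1],
    [0,0,0,0,-1],
    [0,0,0,0,-1],
    [0,0,0,0,-1],
  ],
)

```text
time: 25.18
position: [0.524, -0.1688, 0.1065]
tool_rot: [-3.142, 0.002, -2.951]
ft_force: [-4.8, 5.7, 19.8]
gripper_width: 0.289
finger_force: 35.0
```

Call:
arm_command(
  plan=[
    [0,0,-0.3,0,-1],
    [0,0,-0.4,0,-1],
    [0,0,-0.34,0,-1],
    [0,0,0,0,-1],
    [0,0,0,0,-1],
  ],
)

```text
time: 25.8
position: [0.5226, -0.1699, 0.135]
tool_rot: [-3.141, -0.001, -2.952]
ft_force: [-0.1, 0.4, -3.5]
gripper_width: 0.293
finger_force: 35.0
```

```bash
cat >> h.py <<'E'
def brown(name):
    im=wr(name).astype(int);r,g,b=im[...,0],im[...,1],im[...,2]
    m=((r>50)&(r<140)&(r-g>22)&(r>1.5*g)&(b<.75*g+12)).astype(np.uint8)
    m[:,:240]=0;m[:,400:]=0
    n,l,st,ce=cv2.connectedComponentsWithStats(m)
    for i in np.argsort(-st[1:,4])[:3]+1:print(st[i],ce[i].round(1))
E
python3 - <<'E'
from h import *
go(.5225,-.1705,.137)
brown("w8")
E
```

```text
units [ 0.01 -0.02 -0.07] p [ 0.5226 -0.1699  0.135 ] yaw -2.952 rp [-3.141e+00 -1.000e-03] F [-0.1  0.4 -3.5] t 25.8
[308 247   1   1   1] [308. 247.]
[304 255   1   1   1] [304. 255.]
[312 284   1   1   1] [312. 284.]
```

The tamper is clear of the plate: the force is only its weight. Now I'll tilt it back by pushing its base against the well's front edge with a lighter grip.

Call:
arm_command(
  plan=[
    [0.3,0,0,0,-1],
    [0.3,0,0,0,-1],
    [0.2,0,-0.02,0,-1],
    [0.2,0,-0.02,0,-1],
    [0,0,0,0,-1],
  ],
  squeeze=12,
)

```text
time: 26.48
position: [0.4948, -0.1749, 0.1376]
tool_rot: [-3.141, 0.003, -2.951]
ft_force: [2.4, 1.5, -0.1]
gripper_width: 0.29
finger_force: 12.0
```

Call:
arm_command(
  plan=[
    [0.2,0,-0.04,0,-1],
    [0.2,0,-0.04,0,-1],
    [0.2,0,-0.04,0,-1],
    [0.2,0,-0.03,0,-1],
    [0,0,0,0,-1],
  ],
)

```text
time: 27.1
position: [0.4684, -0.1796, 0.141]
tool_rot: [3.141, -0.002, -2.952]
ft_force: [2.8, 0.5, -0.9]
gripper_width: 0.294
finger_force: 12.0
```

```bash
python3 - <<'E'
from h import *
go(.5225,-.1705,.137);print(read_state()["gripper_width"])
brown("w9")
E
```

```text
units [-1.83 -0.04  0.13] p [ 0.4684 -0.1796  0.141 ] yaw -2.952 rp [ 3.141e+00 -2.000e-03] F [ 2.8  0.5 -0.9] t 27.1
0.29426834169187366
```

Call:
arm_command(
  plan=[
    [-0.1,0,-0.3,0,-1],
    [0,0,-0.7,0,-1],
    [0,0,-0.9,0,-1],
    [0,0,-0.5,0,-1],
    [0,0,0,0,-1],
  ],
)

```text
time: 27.78
position: [0.4728, -0.1791, 0.2141]
tool_rot: [-3.141, 0.0, -2.951]
ft_force: [-0.2, 0.3, -2.7]
gripper_width: 0.293
finger_force: 12.0
```

```bash
python3 - <<'E'
from h import *
go(.5291,.2164,.25,-np.pi+.249)
im=wr("wA");a=cv2.imread("pics/w6.png")[:,:,::-1]
for r in range(190,300,6):print(r,im[r,319],a[r,319])
p=camera_params("wrist");s=read_state();P0,R=T(s)
f=-R[:,0]
for th in(0,.3,.4,.5,.56,.65):
    g=P0+[0,0,.019];ax=np.array([-f[0]*np.sin(th),-f[1]*np.sin(th),np.cos(th)])
    top=g+.024*ax;rad=-f*np.cos(th)+np.array([0,0,-np.sin(th)])
    print(th,"top front edge",proj(p,top+.014*rad,True).round(1),"top centre",proj(p,top,True).round(1), "base top rear",proj(p,g-.054*ax-.028*rad,True).round(1))
E
```

```text
units [-4.33 12.59 -1.2 ] p [ 0.4728 -0.1791  0.2141] yaw -2.951 rp [-3.141  0.   ] F [-0.2  0.3 -2.7] t 27.8
turn units -0.67
190 [172 169 170] [91 84 74]
196 [170 168 167] [67 60 59]
202 [115 121 123] [58 54 53]
208 [119 126 130] [62 57 54]
214 [118 126 128] [55 39 34]
220 [237 243 244] [69 51 39]
226 [128 137 141] [68 48 38]
232 [119 128 133] [64 46 38]
238 [64 46 38] [63 43 34]
244 [72 54 42] [68 47 39]
250 [68 49 39] [62 46 37]
256 [70 51 39] [65 49 40]
262 [73 49 37] [55 39 31]
268 [75 54 43] [81 60 44]
274 [104  73  55] [89 63 49]
280 [61 47 34] [182 195 200]
286 [163 167 170] [180 193 199]
292 [209 219 224] [186 199 207]
298 [57 60 65] [57 60 63]
0 top front edge [317.8 245.1] top centre [317.9 271.4] base top rear [318.3 258.2]
0.3 top front edge [317.8 228.6] top centre [317.8 257.4] base top rear [318.3 282. ]
0.4 top front edge [317.8 223.8] top centre [317.8 252.5] base top rear [318.3 289.7]
0.5 top front edge [317.8 219.4] top centre [317.8 247.6] base top rear [318.3 297.3]
0.56 top front edge [317.8 216.9] top centre [317.8 244.6] base top rear [318.3 301.8]
0.65 top front edge [317.8 213.6] top centre [317.8 240.3] base top rear [318.3 308.3]
```

```bash
python3 - <<'E'
from h import *
import pickle
def sil(p,P0,yaw,th,h):
    f=np.array([-np.cos(yaw),-np.sin(yaw),0]);g=np.array(P0)+[0,0,.019];ax=-f*np.sin(th)+[0,0,np.cos(th)]
    rad=-f*np.cos(th)+np.array([0,0,-np.sin(th)]);y=np.cross(ax,rad)
    def ring(hh,r):return np.array([proj(p,g+(hh-h)*ax+r*(np.cos(t)*rad+np.sin(t)*y),True) for t in np.linspace(0,6.28,40)])
    top=ring(.090,.012);mid=ring(.084,.014);hd=np.vstack([top,mid,ring(.042,.014)]);b=np.vstack([ring(.014,.028),ring(0,.028)])
    return hd[:,1].min().round(1),b[:,1].min().round(1),top[:,1].max().round(1),(b[:,0].max()-b[:,0].min()).round(1),b[:,1].max().round(1)
p6=pickle.load(open("pics/w6.pkl","rb"));pA=pickle.load(open("pics/wA.pkl","rb"));p7=pickle.load(open("pics/w7.pkl","rb"))
print("handle front row, base front row, topface rear row, base width, base rear row")
for th in(0,.1,.2,.3,.4,.5,.56,.65):print(th,"w6",sil(p6,(.4503,.0109,.0638),-2.893,th,.062),"wA",sil(pA,(.4728,-.1791,.2141),-2.951,th,.068))
a=cv2.imread("pics/wA.png")[:,:,::-1]
for r in range(198,240,4):print(r,[int(v) for v in a[r,260:380:8].mean(1)])
E
```

```text
handle front row, base front row, topface rear row, base width, base rear row
0 w6 (np.float64(218.1), np.float64(183.1), np.float64(296.2), np.float64(78.4), np.float64(261.4)) wA (np.float64(215.5), np.float64(181.7), np.float64(290.5), np.float64(76.5), np.float64(258.1))
0.1 w6 (np.float64(220.7), np.float64(190.9), np.float64(292.4), np.float64(78.0), np.float64(268.8)) wA (np.float64(219.0), np.float64(190.1), np.float64(287.8), np.float64(76.1), np.float64(266.1))
0.2 w6 (np.float64(223.6), np.float64(198.9), np.float64(288.0), np.float64(77.8), np.float64(276.2)) wA (np.float64(222.7), np.float64(198.6), np.float64(284.6), np.float64(75.8), np.float64(274.0))
0.3 w6 (np.float64(226.6), np.float64(206.3), np.float64(283.0), np.float64(77.7), np.float64(283.4)) wA (np.float64(226.6), np.float64(206.7), np.float64(281.0), np.float64(75.7), np.float64(281.9))
0.4 w6 (np.float64(224.0), np.float64(213.2), np.float64(277.6), np.float64(77.8), np.float64(290.6)) wA (np.float64(225.3), np.float64(214.2), np.float64(276.9), np.float64(75.8), np.float64(289.6))
0.5 w6 (np.float64(220.1
[... 750 characters left out ...]
7, 247, 172, 165, 129, 126, 125, 127, 123, 152, 246, 247, 247, 247]
210 [247, 247, 247, 169, 165, 124, 127, 122, 124, 243, 244, 152, 247, 247, 247]
214 [247, 247, 247, 164, 124, 126, 124, 124, 124, 242, 244, 243, 246, 247, 247]
218 [247, 247, 247, 169, 181, 125, 126, 123, 230, 242, 244, 243, 247, 247, 247]
222 [247, 247, 247, 169, 239, 239, 220, 240, 243, 242, 244, 243, 216, 247, 247]
226 [247, 247, 240, 236, 238, 239, 202, 132, 129, 242, 244, 243, 243, 172, 247]
230 [247, 247, 154, 188, 116, 144, 126, 133, 129, 208, 241, 114, 235, 126, 247]
234 [247, 247, 117, 115, 110, 129, 131, 86, 80, 210, 210, 113, 113, 122, 247]
238 [247, 247, 113, 112, 91, 129, 39, 50, 45, 60, 201, 114, 115, 114, 247]
```

```bash
python3 - <<'E'
from h import *
import pickle
pA=pickle.load(open("pics/wA.pkl","rb"));u=np.array([.982,.187,0])
c=np.array([.5225,-.1705,.095])
print("well front",proj(pA,c-.05*u,True),"side widths 15mm in",proj(pA,c-.035*u+.0357*np.array([-.187,.982,0]),True),"plate front",proj(pA,c-.045*u-[0,0,.012],True))
a=cv2.imread("pics/wA.png")[:,:,::-1]
for r in range(232,296,4):print(r,' '.join(f"{int(v[0])}/{int(v[2])}" for v in a[r,286:356:6]))
E
```

```text
well front [317.60314065 197.46664068] side widths 15mm in [353.10723435 212.04164568] plate front [317.66682528 199.55311165]
232 110/118 111/119 125/139 122/136 125/137 121/135 122/135 122/135 194/213 174/192 110/118 112/121
236 109/119 105/114 143/158 123/136 52/31 62/35 59/31 56/33 196/216 196/215 98/105 109/119
240 110/118 68/72 189/211 59/38 61/37 62/32 66/38 56/29 59/34 195/215 60/66 113/120
244 109/119 35/38 134/138 59/39 68/37 74/43 73/43 64/39 61/33 129/133 37/36 111/118
248 109/117 32/35 60/38 59/30 69/39 72/40 71/42 70/38 63/35 55/34 35/36 109/117
252 111/120 29/31 58/35 70/41 72/40 69/38 64/35 71/42 64/37 53/31 28/31 109/116
256 109/118 26/30 58/30 71/42 77/43 72/41 75/45 67/35 66/37 56/33 31/32 109/116
260 112/121 37/39 66/41 68/37 78/46 68/33 73/43 66/37 64/37 61/33 35/33 106/115
264 90/97 27/32 84/46 73/43 73/41 71/37 69/42 68/39 63/38 63/38 39/38 72/78
268 59/63 29/31 61/34 82/42 110/58 79/38 71/40 69/38 64/37 60/38 24/25 39/40
272 36/36 28/33 66/41 104/55 112/56 118/63 113/58 72/42 62/38 63/38 30/32 34/40
276 34/38 31/31 158/167 63/40 68/35 70/44 67/39 64/36 61/39 178/190 19/23 33/37
280 34/34 26/30 202/220 109/105 65/39 60/36 60/38 60/32 64/40 206/223 34/34 34/39
284 33/36 108/118 203/220 206/222 138/127 93/54 61/34 134/138 206/221 204/221 110/120 30/32
288 29/35 240/239 206/222 207/222 206/222 207/223 203/223 202/220 204/221 202/220 245/245 34/36
292 32/36 246/246 242/243 207/223 205/222 207/223 207/223 210/223 207/224 246/247 246/246 31/32
```

Compared with the projected model, the well arc is at row 202, the handle top's rear edge at about row 271, and the base's rear edge at about row 296. That puts the tamper's lean near 0.5 rad, close to the seat's slope. I'll carry it back to the rest.

Call:
arm_command(
  plan=[
    [0,0.4,0,-0.67,-1],
    [-0.1,0.8,0,0,-1],
    [-0.2,0.9,0,0,-1],
    [-0.3,0.9,0,0,-1],
    [-0.3,0.9,0,0,-1],
    [-0.3,0.9,0,0,-1],
    [-0.3,0.9,0,0,-1],
    [-0.3,0.9,0,0,-1],
    [-0.3,0.9,0,0,-1],
    [-0.3,0.9,0,0,-1],
    [-0.3,0.9,0,0,-1],
    [-0.2,0.9,0,0,-1],
    [-0.2,0.8,0,0,-1],
    [-0.2,0.6,0,0,-1],
    [0,0,0,0,-1],
  ],
)

```text
time: 29.7
position: [0.4833, 0.1846, 0.2127]
tool_rot: [3.141, -0.001, -2.889]
ft_force: [0.3, -1.2, -3.7]
gripper_width: 0.288
finger_force: 12.0
```

```bash
python3 - <<'E'
from h import *
go(.528,.216,.095,-np.pi+.249)
E
```

```text
units [-1.71  0.64  3.92] p [0.4833 0.1846 0.2127] yaw -2.889 rp [ 3.141e+00 -1.000e-03] F [ 0.3 -1.2 -3.7] t 29.7
turn units 0.04
```

Call:
arm_command(
  plan=[
    [-0.8,0.32,0.2,0,-1],
    [-0.8,0.32,0.5,0,-1],
    [-0.11,0,0.7,0,-1],
    [0,0,0.8,0,-1],
    [0,0,0.8,0,-1],
    [0,0,0.6,0,-1],
    [0,0,0.3,0,-1],
    [0,0,0,0,-1],
  ],
)

```text
time: 30.7
position: [0.5287, 0.2132, 0.0959]
tool_rot: [-3.141, -0.001, -2.894]
ft_force: [0.1, -0.1, -2.6]
gripper_width: 0.292
finger_force: 12.0
```

Call:
arm_command(
  plan=[
    [0,0,0.15,0,-1],
    [0,0,0.15,0,-1],
    [0,0,0,0,-1],
  ],
)

```text
time: 31.08
position: [0.5291, 0.2143, 0.0874]
tool_rot: [3.142, 0.0, -2.893]
ft_force: [-0.5, -0.2, -2.4]
gripper_width: 0.295
finger_force: 12.0
```

Call:
arm_command(
  plan=[
    [0,0.05,0.1,0,-1],
    [0,0,0.08,0,-1],
    [0,0,0,0,-1],
  ],
  squeeze=7,
)

```text
time: 31.45
position: [0.5259, 0.2144, 0.0817]
tool_rot: [-3.141, -0.005, -2.893]
ft_force: [-4.9, -2.1, 4.4]
gripper_width: 0.293
finger_force: 7.0
```

Call:
arm_command(
  plan=[
    [0,0,0.06,0,-1],
    [0,0,0.06,0,-1],
    [0,0,0,0,-1],
  ],
)

```text
time: 31.82
position: [0.5255, 0.2138, 0.0781]
tool_rot: [-3.14, -0.006, -2.893]
ft_force: [-6.5, -3.3, 5.0]
gripper_width: 0.291
finger_force: 7.0
```

The contact force runs along the seat's normal at the expected height, so the tamper is seated. I'll let go gently.

Call:
arm_command(
  plan=[
    [0,0,0,0,-0.3],
    [0,0,0,0,-0.2],
    [0,0,0,0,0.1],
    [0,0,0,0,0.25],
    [0,0,0,0,0.25],
    [0,0,-0.5,0,0.25],
    [0,0,-0.9,0,0.25],
    [0,0,-0.9,0,0.25],
    [0,0,-0.9,0,0.25],
    [0,0,-0.9,0,0.25],
    [0.5,0,-0.9,0,0.25],
    [0.5,0,-0.9,0,0.25],
    [0.1,0,-0.8,0,0.25],
    [0,0,0,0,0.25],
    [0,0,0,0,0.25],
  ],
  squeeze=3,
)

```text
time: 33.7
position: [0.4963, 0.2074, 0.279]
tool_rot: [-3.142, -0.0, -2.893]
ft_force: [0.6, 0.7, -0.5]
gripper_width: 0.621
finger_force: 0.0
```

```bash
python3 - <<'E'
from h import *
go(.498,.2167,.3011)
b0=cv2.imread("pics/scene0.png").astype(int);s=snapshot("scene")[:,:,::-1];cv2.imwrite("pics/sE.png",s)
t0=cv2.imread("pics/top0.png").astype(int);t=snapshot("top")[:,:,::-1];cv2.imwrite("pics/tE.png",t)
d=np.abs(s.astype(int)-b0).max(2);print("scene diff rest region"); print((d[160:200:3,248:292:3]))
wr("wE");p=camera_params("wrist");seat=np.array([.561,.2245,.04]);n=np.array([-.531*np.cos(.249),-.531*np.sin(.249),.847])
im=cv2.imread("pics/wE.png")
for hh in(.014,.092):print(proj(p,seat+hh*n,True).round(1))
# steel base: bluish-white pixels ; handle: dark brown
c=proj(p,seat+.014*n,True).astype(int);x0,y0=c[0]-32,c[1]-32
for r in range(y0,y0+60,3):print(r,' '.join(f"{int(im[r,x,2])}/{int(im[r,x,0])}" for x in range(x0,x0+64,4)))
E
```

```text
units [-0.13  0.29 -0.74] p [0.4963 0.2074 0.279 ] yaw -2.893 rp [-3.142 -0.   ] F [ 0.6  0.7 -0.5] t 33.7
scene diff rest region
[[ 6  4  3  3  2  5  4  4  7  4  4  6  6  5  3]
 [ 6  5  5  6  4  6  5  6  4  6  5  5  5  7  6]
 [ 3  4  5  2  7  3  6  5  4  7  6  4  4  4  5]
 [ 3  4  3  3  7  3  1  6 10 10  5  6  5  4  5]
 [ 3  6  8  4  3  4  5  8  6 10  5  7  5  6  5]
 [ 3  3  4  5 10  4  4 15  2 21  5  4  5  4  3]
 [ 6  6  6  4  4 11  3  4  8 12  5  5  6  5  6]
 [ 6  4  5  6 10  4  1  3 19  5  5  4  5  3  5]
 [ 6  6  6  6  5  6  7  5  2  5  4  6  5  4  5]
 [ 7  5  7  5  4  5  6  5  4  6  3  4  5  6  6]
 [ 2  5  1  7 11  4  4  4  4  3  3  5  2  4  6]
 [ 5  3  4  6  4  5 15  4  6  5  4  4  2  4  5]
 [ 3  4  5 12  5  6  4  6  4  5  6  3  6  5  4]
 [ 5  7  9  7  5  4  3  3  6  5  5  6  5  6  5]]
[319.4 222.1]
[319.3 204.7]
190 174/143 159/134 232/120 237/126 229/117 137/70 139/72 137/67 146/74 231/120 238/125 241/130 242/132 241/131 236/122 128/101
193 154/131 153/128 232/121 237/126 237/127 138/71 137/72 139/74 130/67 177/85 238/123 241/131 242/132 241/133 236/124 116/99
196 148/127 153
[... 1549 characters left out ...]
33 221/233 201/210 223/113 223/111 202/105
235 162/133 157/110 221/113 219/109 216/121 220/232 221/233 220/233 220/233 219/233 219/233 221/233 218/109 218/108 217/106 198/103
238 190/153 143/97 215/108 214/107 213/106 188/162 228/239 222/235 224/236 224/237 216/229 219/132 223/113 224/114 225/116 214/113
241 217/170 144/98 217/109 216/107 223/111 222/111 220/127 213/199 213/207 215/187 226/115 226/115 227/118 225/116 225/115 220/111
244 211/170 154/106 222/111 223/111 223/112 222/110 223/111 223/112 223/114 223/111 223/112 222/110 221/109 220/111 220/113 218/108
247 142/120 149/102 226/117 226/113 227/115 227/118 228/119 227/114 225/115 227/117 225/114 217/110 225/114 225/114 224/112 224/113
```

The scene picture at the rest matches the start to within noise, so the tamper is seated as found. I'll check the box and the bystanders against the earlier pictures, then hand in.

```bash
python3 - <<'E'
from h import *
a=cv2.imread("pics/s5.png");s=cv2.imread("pics/sE.png");k=cv2.resize(s[150:290,230:450],None,fx=3,fy=3,interpolation=cv2.INTER_CUBIC)
d=cv2.absdiff(a,k).max(2);d=cv2.blur(d,(15,15));print(d[::30,::33])
print(read_state()["ft_force"].round(1))
if d[30:390,260:].max()<25: print(hand_in())
E
```

```text
[[ 1  1  1  1  1  1  1  1  2  1  2  1  2  1  1  2  1  1  1  1]
 [ 1  1  1  1  1  1  1  2  2  1  1  2  2  1  2  1  1  1  1  1]
 [ 1  1  2  4  5  1  1  2  2  1  1  1  1  1  2  2  1  1  1  1]
 [ 1  1  1  4  6  2  1  2  2  1  1  1  1  1  1  1  2  2  1  1]
 [ 1  1  1  2  1  1  1  2  1  1  1  1  1  1  1  1  2  2  2  1]
 [ 1  1  2  3  1  1  2  2  1  1  1  1  1  1  1  1  1  2  2  2]
 [31  6 31 56  3  2  2  1  1  2  1  1  1  1  1  1  1  1  2  2]
 [46 42 21 57 20  1  1  1  1  2  0  0  1  1  1  2  1  1  1  2]
 [27  2 15  4  8  1  1  2  1  1  1  1  1  0  1  1  1  1  2  1]
 [39  4  2  2 51  2  1  1  1  1  1  1  1  1  1  1  1  1  1  1]
 [38  2  8 58 41  1  1  1  1  1  1  1  1  1  1  1  1  1  1  1]
 [ 1  2 54 11  2  1  1  1  1  1  2  1  1  1  1  1  1  1  1  1]
 [ 2 11 47  1  1  1  1  1  2  1  1  1  1  2  1  1  1  1  1  1]
 [ 2 35  3  1  1  1  1  1  1  1  2  1  2  1  1  1  1  2  1  1]]
[0.4 0.2 0.3]
the job is handed in; nothing more can be done
None
```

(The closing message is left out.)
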